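Load the buckle jigs

ROBOT

A 6-joint arm with a two-finger parallel gripper is mounted at the origin on the work surface. World frame = base frame: x ahead of the robot, y to its left, z up, the work surface at z = 0. Lengths are in m, angles in rad, forces in N, time in s.
With the tool pointing down it reaches from about 0.25 to 0.725 m from the base axis. Payload 4 kg.
Tool frame: the origin (TCP) lies at the very end of the fingers, on their centre line; the grasp point (between the pads) lies 19 mm behind it (ctrl.tcp_to_grasp is the distance from the TCP to the grasp point, in m); z points along the fingers, y is the line along which they close (so a half turn about z gives the same grasp; the last joint's range is limited). The gripper opens to 85 mm and grips with 20 to 120 N. Pads are 22 mm wide; open, the fingers measure 114 mm over their backs; the gripper's body (76 mm by 85 mm) begins 54 mm behind the grasp point. The pads swing forward as they close: fully open they stand 13 mm farther back than shut.
Start: joints at [1.285, 0.241, 0.005, 1.335, 0, 1.571], TCP at [0.141, 0.48, 0.231] pointing down, gripper open.
Joint ranges: [-2.72, 2.72], [-1.05, 1.87], [-1.09, 1.28], [-1.99, 2.15], [-1.42, 1.44], [-3.14, 3.14]. Speed limits (rad/s): [2.79, 2.79, 3.14, 3.14, 3.14, 3.14].

INTERFACE

Orientations are given as [roll, pitch, yaw] about the fixed x, y, z axes, in that order (R = Rz(yaw) Ry(pitch) Rx(roll)).
In Python, from cell import ctrl gives the robot as it stands. The module is installed in compiled form; this text tells all that it offers.
- The arm moves only by the tool jog_arm, never from a script. Its argument "steps" is a list that holds one entry, the list of rows, each a list of 6 numbers: the shift along the tool's x, y, z in cm, then the turn, a rotation vector about the tool's x, y, z in degrees. A call has 1 to 10 rows; each row shifts and turns the commanded pose from where the row before left it, along the tool's axes as they then stand; what a row does not reach is not made up. A row lasts 1/12 s, in which the tool goes at most 41.7 mm and 7.16 degrees, less where a joint would pass 70% of its speed; a pose out of reach is approached as far as the arm can. A call is refused whole if a number of a shift passes 4.17 or a number of a turn 7.16, either way. A call with a gripper value outside its range is refused whole. "fingers" is the closure, from 0 (fully open) to 1 (shut), set as the call begins (left out, the last holds). The fingers move at their own pace and stop on an object; the grip force is fixed at half the most. Time passes only in rows, so rows that do not move let the fingers close. It gives the time, the measured TCP pose, the force, the opening and the grip force at its end, in the units of the state.
- ctrl.read_state(): the state, without advancing time (a new reading comes with each control period).
- ctrl.grab_frame(name): name is "scene" or "top" or "wrist"; returns a dict with "color" (420x560x3 uint8, red, green, blue), "K" (3x3 intrinsics, pixels), "camera_from_world" (4x4, takes a point from world to camera coordinates). Camera axes: x right, y up, looking along -z (the intrinsics and any distortion apply to the point x, -y, -z); pixel columns grow to the right and rows downward; lengths in m; the calibration is good to about 2 mm. A picture is of the moment at which its call begins. There is no depth.
- ctrl.job_done(): hands the job in; it is judged then, once.
Trained networks look in the newest picture that a camera, given by its name, has taken for a name from the list of things; names that differ only in an ending like _2 or _b are one class to them, and where a whole thing is asked for, a point or a joint stands for the part that bears it (a point fixed in the world has none). Each returns a list of dicts, best first, with "p" (0 to 1); they miss things now and then, are a little off and sometimes report something else, mostly with a low value. They report only what shows in the picture. A call takes as long as a camera call.
- ctrl.boxes_of(camera, target): "xyz" ([x, y, z] in m, in the coordinates of the camera as it stood for that picture, good to about 4 mm: the middle of the surface that is visible of it).
The state is a dict: "time_s": time; "qpos": joint angles; "qvel": joint speeds; "effort": joint torques, N m; "ee_pos": TCP position; "orientation": TCP orientation; "wrist_force": force on the tool from outside, world axes, zero at the start; "torque": the same for the moment, N m; "opening": finger opening in m; "finger_force": force on a finger pad.
Only numpy, scipy, OpenCV 4.12 (cv2) and the standard library are available. Lean on these libraries where they do the work, as an engineer would, in place of code of your own. Each camera call takes 0.05 s, during which the arm holds its last target. There are 200 camera calls.

TASK

Pick out the four rectangular brass buckles on the bench and lay each one flat in the plywood jig made for its size (the largest buckle in the jig with the widest channel, and so on down to the smallest), in the middle of the channel with its long side square across from rib to rib. Leave the round ring and the D-ring where they lie.

Things in the scene. Friction and masses are not known exactly. Their poses are not given: they have to be found in the camera images.
- buckle_30: the smallest of four rectangular brass strap buckles: an open frame 30 mm (its y, the long side) by 22 mm (its x), 10 mm thick, rails 6 mm wide, with a thin middle bar parallel to the long side and a small tongue inside the frame; lies flat, gripped across the 22 mm; about 40 g. Origin: centre of its underside, z up. A half turn makes no difference.
- buckle_42: the second smallest of four rectangular brass strap buckles: an open frame 42 mm (its y, the long side) by 32 mm (its x), 10 mm thick, rails 6 mm wide, with a thin middle bar parallel to the long side and a small tongue inside the frame; lies flat, gripped across the 32 mm; about 60 g. Origin: centre of its underside, z up. A half turn makes no difference.
- buckle_54: the second largest of four rectangular brass strap buckles: an open frame 54 mm (its y, the long side) by 40 mm (its x), 10 mm thick, rails 6 mm wide, with a thin middle bar parallel to the long side and a small tongue inside the frame; lies flat, gripped across the 40 mm; about 85 g. Origin: centre of its underside, z up. A half turn makes no difference.
- buckle_66: the largest of four rectangular brass strap buckles: an open frame 66 mm (its y, the long side) by 48 mm (its x), 10 mm thick, rails 6 mm wide, with a thin middle bar parallel to the long side and a small tongue inside the frame; lies flat, gripped across the 48 mm; about 110 g. Origin: centre of its underside, z up. A half turn makes no difference.
- jig_30: fixed plywood jig, smallest, for the 30 mm buckle: base 66 mm (y) by 90 mm (x), with a 10 mm wide rib along each y edge, tops 20 mm above the table. Channel between the ribs 46 mm wide, ends open, floor 12 mm above the table, a fine dark line across its middle. Origin: centre of the underside, z up. Its buckle belongs at the centre, buckle y along jig y.
- jig_42: fixed plywood jig, second smallest, for the 42 mm buckle: base 78 mm (y) by 90 mm (x), with a 10 mm wide rib along each y edge, tops 20 mm above the table. Channel between the ribs 58 mm wide, ends open, floor 12 mm above the table, a fine dark line across its middle. Origin: centre of the underside, z up. Its buckle belongs at the centre, buckle y along jig y.
- jig_54: fixed plywood jig, second largest, for the 54 mm buckle: base 90 mm (y) by 90 mm (x), with a 10 mm wide rib along each y edge, tops 20 mm above the table. Channel between the ribs 70 mm wide, ends open, floor 12 mm above the table, a fine dark line across its middle. Origin: centre of the underside, z up. Its buckle belongs at the centre, buckle y along jig y.
- jig_66: fixed plywood jig, largest, for the 66 mm buckle: base 102 mm (y) by 90 mm (x), with a 10 mm wide rib along each y edge, tops 20 mm above the table. Channel between the ribs 82 mm wide, ends open, floor 12 mm above the table, a fine dark line across its middle. Origin: centre of the underside, z up. Its buckle belongs at the centre, buckle y along jig y.
- ring: round brass ring, outer diameter 46 mm, 8 mm thick, lying flat on the table; not part of the job, leave it. Origin: centre of its underside.
- d_ring: brass D-ring of 8 mm round bar, about 56 mm by 40 mm, lying flat on the table; not part of the job, leave it. Origin: on the underside, about the middle.

How it is judged:
At the end, for the whole second after the job is handed in: Each of the four buckles lies flat (within 0.1 rad) and at rest on the floor of the jig of its own size, its centre within 13 mm of the jig's centre and its long side within 0.3 rad of straight across the channel. The ring and the D-ring have not moved more than 20 mm (horizontal distance between buckle_30 and jig_30 below 0.013 m and z of buckle_30 in the frame of jig_30 between 0.009 and 0.0155 m and angle between each of buckle_30, buckle_42, buckle_54, buckle_66's own z axis and vertical below 0.1 rad and angle between the y axis of buckle_30 and the y axis of jig_30, either way round below 0.3 rad and linear speed of each of buckle_30, buckle_42, buckle_54, buckle_66 below 0.02 m/s and horizontal distance between buckle_42 and jig_42 below 0.013 m and z of buckle_42 in the frame of jig_42 between 0.009 and 0.0155 m and angle between the y axis of buckle_42 and the y axis of jig_42, either way round below 0.3 rad and horizontal distance between buckle_54 and jig_54 below 0.013 m and z of buckle_54 in the frame of jig_54 between 0.009 and 0.0155 m and angle between the y axis of buckle_54 and the y axis of jig_54, either way round below 0.3 rad and horizontal distance between buckle_66 and jig_66 below 0.013 m and z of buckle_66 in the frame of jig_66 between 0.009 and 0.0155 m and angle between the y axis of buckle_66 and the y axis of jig_66, either way round below 0.3 rad); the robot touches nothing.
It fails at once if the round ring is moved more than 20 mm (distance of ring from where it was at the start of the episode above 0.02 m).
It fails at once if the D-ring is moved more than 20 mm (distance of d_ring from where it was at the start of the episode above 0.02 m).
It also fails if it takes over 96 s, if anything falls off the work surface, if the arm or the gripper's body presses on something with over 40 N, if the wrist force passes 120 N, or if a joint passes its speed limit or range.

## Working session

There is one attempt and no reset: what is moved stays moved. The work goes in short steps, Python scripts to look and compute and a tool call to move; the robot and the scene stay as the last step left them, time stands still between calls to the robot, and variables do not carry over. Pictures are saved under pics/ and viewed, at most 14 in all, crops included, and the job is handed in when it is done.

Besides the shell and the picture viewer there is one more tool, called after ">>>" by a JSON object that holds its "method" and its "body". jog_arm: Moves the arm, as the interface text tells. Its arguments: {"type":"object","properties":{"steps":{"type":"array"},"fingers":{"type":"number"}},"required":["steps"]}

```bash
mkdir -p pics
cat > h.py <<'E'
import numpy as np, cv2
from cell import ctrl
from scipy.spatial.transform import Rotation as R
def grab(n,f):
    d=ctrl.grab_frame(n); cv2.imwrite('pics/'+f,d['color'][:,:,::-1]); return d
def ray(d,u,v,z):
    T=np.linalg.inv(d['camera_from_world']); K=d['K']
    c=np.linalg.inv(K)@[u,v,1]; w=T[:3,:3]@[c[0],-c[1],-c[2]]; o=T[:3,3]
    return o+w*(z-o[2])/w[2]
def proj(d,p):
    c=d['camera_from_world']@np.r_[p,1]; q=d['K']@[c[0],-c[1],-c[2]]; return q[:2]/q[2]
E
python3 - <<'E'
from h import *
print(ctrl.read_state())
for cam in ['top','scene']:
    d=grab(cam,cam+'0.png'); T=np.linalg.inv(d['camera_from_world']); print(cam,d['K'].round(1).tolist(),T.round(3).tolist())
    for n in ['buckle_30','buckle_42','buckle_54','buckle_66','jig_30','jig_42','jig_54','jig_66','ring','d_ring']:
        for b in ctrl.boxes_of(cam,n)[:3]:
            w=(T@np.r_[b['xyz'],1])[:3]; print(n,round(b['p'],2),w.round(3),proj(d,w).round(0))
E
```

```text
{'time_s': 0.0, 'qpos': array([ 1.28501483e+00,  2.41403393e-01,  3.68861386e-03,  1.33522681e+00,
       -2.06629078e-06,  1.57083158e+00]), 'qvel': array([ 0.0001313 ,  0.00107709,  0.00040038, -0.00061108, -0.00017204,
       -0.00190695]), 'effort': array([-1.18401411e-03, -3.72319365e+01,  2.52407008e+01,  1.69526681e-02,
       -8.50332754e-05,  7.69764966e-06]), 'ee_pos': array([0.14076803, 0.47908681, 0.23040419]), 'orientation': array([-3.13944739e+00,  2.14191412e-06,  2.85577591e+00]), 'wrist_force': array([0.42283575, 0.5200416 , 0.8331406 ]), 'torque': array([-0.03019393, -0.02886348, -0.0498945 ]), 'finger_force': 0.0, 'opening': 0.08565243959047723}
top [[387.0, 0.0, 279.8], [0.0, 387.0, 211.3], [0.0, 0.0, 1.0]] [[-0.003, 0.977, -0.212, 0.376], [-1.0, -0.003, -0.002, 0.001], [-0.003, 0.212, 0.977, 0.831], [0.0, 0.0, 0.0, 1.0]]
buckle_30 0.68 [ 0.617 -0.323  0.009] [428. 183.]
buckle_30 0.62 [0.432 0.162 0.008] [205. 269.]
buckle_30 0.61 [0.622 0.184 0.008] [198. 182.]
buckle_42 0.68 [ 0.617 -0.323  0.009] [428. 183.]
buckle_42 0.62 [0.432 0.162 0.008] [205. 269.]
buckl
[... 1654 characters left out ...]
.329  0.009] [112. 280.]
buckle_66 0.74 [0.608 0.019 0.009] [302. 255.]
jig_30 0.97 [ 0.615 -0.172  0.014] [200. 268.]
jig_30 0.91 [0.633 0.347 0.013] [472. 242.]
jig_30 0.86 [0.44  0.005 0.011] [281. 207.]
jig_42 0.97 [ 0.615 -0.172  0.014] [200. 268.]
jig_42 0.91 [0.633 0.347 0.013] [472. 242.]
jig_42 0.86 [0.44  0.005 0.011] [281. 207.]
jig_54 0.97 [ 0.615 -0.172  0.014] [200. 268.]
jig_54 0.91 [0.633 0.347 0.013] [472. 242.]
jig_54 0.86 [0.44  0.005 0.011] [281. 207.]
jig_66 0.97 [ 0.615 -0.172  0.014] [200. 268.]
jig_66 0.91 [0.633 0.347 0.013] [472. 242.]
jig_66 0.86 [0.44  0.005 0.011] [281. 207.]
ring 0.63 [ 0.437 -0.173  0.007] [197. 217.]
d_ring 0.75 [0.44  0.331 0.008] [426. 193.]
```

```bash
cat >> h.py <<'E'
def rect(d,z,s=1000.,x1=.72,x0=.34,y1=.40,y0=-.40):
    # row down = -x, col right = -y
    P=[(x1,y1),(x1,y0),(x0,y0),(x0,y1)]
    src=np.float32([proj(d,[x,y,z]) for x,y in P]); dst=np.float32([((y1-y)*s,(x1-x)*s) for x,y in P])
    H=cv2.getPerspectiveTransform(src,dst)
    return cv2.warpPerspective(d['color'],H,(int((y1-y0)*s),int((x1-x0)*s)),flags=cv2.INTER_CUBIC)
E
python3 - <<'E'
from h import *
d=ctrl.grab_frame('top'); cv2.imwrite('pics/r0.png',rect(d,.01)[:,:,::-1])
E
```

```text
(no output)
```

View pics/r0.png

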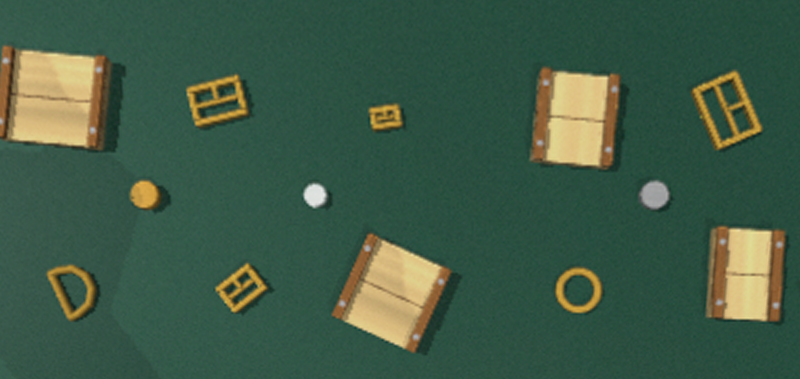

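View pics/scene0.png

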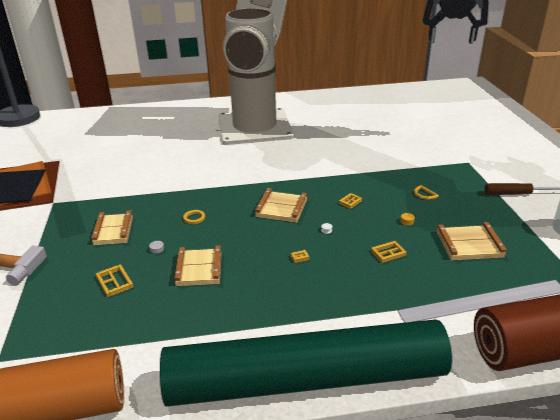

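```bash
cat >> h.py <<'E'
from scipy.optimize import minimize
S=6
def fit(d,x0,y0,L,W,h,zb=0.,cam_mask=None):
    """pose of box: L along its y, W along x, height h from zb; silhouette IoU over image crop"""
    u,v=proj(d,[x0,y0,zb+h/2]); r=48; a,b=int(u)-r,int(v)-r
    im=d['color'][max(b,0):b+2*r,max(a,0):a+2*r]; a=max(a,0);b=max(b,0)
    im=cv2.resize(im,None,fx=S,fy=S,interpolation=cv2.INTER_CUBIC).astype(int)
    m=((im[...,0]>im[...,1]+8)).astype(np.uint8)
    n,l,st,c=cv2.connectedComponentsWithStats(m)
    q=(np.array([u-a,v-b])+.5)*S; k=min((i for i in range(1,n) if st[i,4]>300),key=lambda i:np.hypot(*(c[i]-q)))
    m=(l==k).astype(np.uint8); cs,_=cv2.findContours(m,cv2.RETR_EXTERNAL,cv2.CHAIN_APPROX_NONE)
    m=np.zeros_like(m); cv2.drawContours(m,cs,-1,1,-1)
    def cost(p):
        c,s=np.cos(p[2]),np.sin(p[2])
        P=[proj(d,[p[0]/100+c*i*W/2-s*j*L/2,p[1]/100+s*i*W/2+c*j*L/2,z]) for i in(-1,1) for j in(-1,1) for z in(zb,zb+h)]
        H=cv2.convexHull(np.float32((np.array(P)-[a,b]+.5)*S-.5)); t=np.zeros_like(m)
        cv2.fillConvexPoly(t,np.int32(np.round(H*16)),1,shift=4)
        return 1-(t&m).sum()/(t|m).sum()
    best=min((minimize(cost,[x0*100,y0*100,t],method='Nelder-Mead',options=dict(initial_simplex=np.array([[x0*100,y0*100,t]]*4)+[[0,0,0],[1,0,0],[0,1,0],[0,0,.3]],maxiter=200)) for t in np.arange(-1.4,1.6,.5)),key=lambda r:r.fun)
    t=(best.x[2]+np.pi/2)%np.pi-np.pi/2
    return best.x[0]/100,best.x[1]/100,t,best.fun
E
python3 - <<'E'
from h import *
for cam in ['top','scene']:
    d=ctrl.grab_frame(cam)
    for n,x,y,L,W,h in [('b66',.611,-.327,66,48,10),('b54',.62,.183,54,40,10),('b42',.432,.159,42,32,10),('b30',.604,.014,30,22,10),
     ('j66',.62,.345,102,90,20),('j54',.428,.007,90,90,20),('j42',.603,-.175,78,90,20),('j30',.446,-.347,66,90,20)]:
        print(cam,n,np.round(fit(d,x,y,L/1e3,W/1e3,h/1e3),4))
E
```

```text
top b66 [ 0.6113 -0.3279 -1.161   0.0482]
top b54 [0.6207 0.1839 0.255  0.0629]
top b42 [0.4325 0.16   0.6578 0.0498]
top b30 [0.6049 0.0148 0.1672 0.0944]
top j66 [ 0.6223  0.3471 -0.1148  0.0693]
top j54 [0.4272 0.0085 1.1464 0.0209]
top j42 [ 0.6021 -0.1751 -0.0988  0.0542]
top j30 [ 0.4461 -0.3451 -0.0587  0.052 ]
scene b66 [ 0.6103 -0.3276 -1.1763  0.0447]
scene b54 [0.6197 0.1844 0.2413 0.0711]
scene b42 [0.4313 0.1608 0.676  0.0897]
scene b30 [0.6036 0.0151 0.0932 0.1086]
scene j66 [ 0.6213  0.3476 -0.1047  0.0986]
scene j54 [ 0.4253  0.0091 -0.4201  0.0997]
scene j42 [ 0.5997 -0.1748 -0.1005  0.0874]
scene j30 [ 0.4435 -0.345  -0.0527  0.0924]
```

```bash
cat > go.py <<'E'
import sys; from h import *
# target x y(mm) z(mm) Y(deg) -> turn about tool z, then shift in tool axes after the turn (cm)
x,y,z,Y=map(float,sys.argv[1:5]); s=ctrl.read_state(); p=s['ee_pos']; y0=np.degrees(s['orientation'][2])
if len(sys.argv)>5: p=np.r_[[float(a)/1000 for a in sys.argv[5:8]]]; y0=float(sys.argv[8])
dw=np.array([x,y,z])/10-p*100; a=np.radians(Y)
print('t',round(s['time_s'],2),'turn',round(y0-Y,1),'x %.2f y %.2f z %.2f'%(dw[0]*np.cos(a)+dw[1]*np.sin(a),dw[0]*np.sin(a)-dw[1]*np.cos(a),-dw[2]))
E
python3 go.py 432 160.4 100 128.1
```

```text
t 1.25 turn 35.5 x -43.09 y 3.20 z 13.13
```

>>> {"method": "jog_arm", "body": {"steps": [[[0,0,0.9,0,0,5.9],[0,0,0.9,0,0,5.9],[0,0,0.9,0,0,5.9],[0,0,0.9,0,0,5.9],[0,0,0.9,0,0,5.9],[0,0,0.9,0,0,6],[-3,0.2,1,0,0,0],[-3,0.2,1,0,0,0],[-3,0.2,1,0,0,0],[-3,0.2,1,0,0,0]]], "fingers": 0}}

```text
time_s: 2.08
ee_pos: [0.2219, 0.3894, 0.1369]
orientation: [3.141, -0.0, 2.237]
wrist_force: [0.3, -0.0, 0.5]
opening: 0.0856
finger_force: 0.0
```

>>> {"method": "jog_arm", "body": {"steps": [[[-3.45,0.27,0.4,0,0,0],[-3.45,0.27,0.4,0,0,0],[-3.45,0.27,0.4,0,0,0],[-3.45,0.27,0.4,0,0,0],[-3.45,0.27,0.4,0,0,0],[-3.45,0.27,0.4,0,0,0],[-3.45,0.27,0.4,0,0,0],[-3.45,0.27,0.4,0,0,0],[-3.45,0.27,0.4,0,0,0],[0,0,0,0,0,0]]]}}

```text
time_s: 2.92
ee_pos: [0.4359, 0.1572, 0.101]
orientation: [3.14, 0.003, 2.229]
wrist_force: [0.5, 0.2, -0.2]
opening: 0.0859
finger_force: 0.0
```

```bash
python3 - <<'E'
from h import *
d=grab('wrist','w1.png'); T=np.linalg.inv(d['camera_from_world']); print(T[:3,3],ctrl.read_state()['ee_pos'])
for b in ctrl.boxes_of('wrist','buckle_42')[:2]: print(b['p'],(T@np.r_[b['xyz'],1])[:3].round(4))
print(np.round(fit(d,.4315,.1604,.042,.032,.01),4))
E
python3 go.py 432 160.4 2 128.1
```

```text
[0.38434041 0.22424026 0.24290653] [0.43396556 0.15886392 0.1010658 ]
0.78 [0.4293 0.1622 0.0084]
0.57 [0.62   0.1849 0.0112]
[0.4312 0.1606 0.6556 0.036 ]
t 3.02 turn -0.2 x 0.08 y -0.03 z 9.91
```

View pics/w1.png

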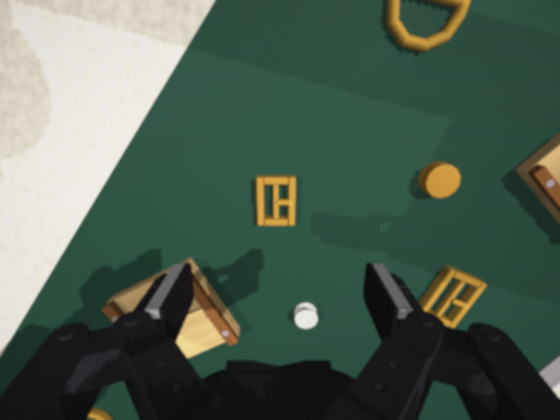

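The wrist view shows the 42 mm buckle square to the fingers at about (276,201), and the fit agrees with the top camera to 1 mm. I'm descending on it.

>>> {"method": "jog_arm", "body": {"steps": [[[0.1,0,2,0,0,0],[0,0,2,0,0,0],[0,0,2,0,0,0],[0,0,2,0,0,0],[0,0,1.3,0,0,0],[0,0,0.6,0,0,0],[0,0,0,0,0,0],[0,0,0,0,0,0]]]}}

```text
time_s: 3.68
ee_pos: [0.4313, 0.1625, 0.0026]
orientation: [3.142, -0.0, 2.238]
wrist_force: [-0.2, 1.0, 0.9]
opening: 0.0852
finger_force: 0.0
```

>>> {"method": "jog_arm", "body": {"steps": [[[0,0,0,0,0,0],[0,0,0,0,0,0],[0,0,0,0,0,0],[0,0,0,0,0,0],[0,0,0,0,0,0],[0,0,0,0,0,0],[0,0,0,0,0,0],[0,0,0,0,0,0]]], "fingers": 1}}

```text
time_s: 4.35
ee_pos: [0.4321, 0.162, 0.0032]
orientation: [3.14, 0.0, 2.236]
wrist_force: [-1.4, 0.0, 4.8]
opening: 0.0297
finger_force: 59.3
```

```bash
python3 go.py 601 -175 100 84.3
```

```text
t 4.35 turn 43.8 x -31.85 y 20.15 z -9.68
```

>>> {"method": "jog_arm", "body": {"steps": [[[0,0,-1,0,0,0],[0,0,-1.7,0,0,0],[0,0,-1.7,0,0,0],[0,0,-0.8,0,0,6.3],[0,0,-0.8,0,0,6.3],[0,0,-0.8,0,0,6.3],[0,0,-0.8,0,0,6.3],[0,0,-0.8,0,0,6.3],[0,0,-0.7,0,0,6.3],[0,0,-0.6,0,0,6]]]}}

```text
time_s: 5.18
ee_pos: [0.4316, 0.1617, 0.0999]
orientation: [3.141, -0.0, 1.466]
wrist_force: [-0.2, -0.1, -0.6]
opening: 0.0297
finger_force: 59.7
```

```bash
python3 go.py 601 -175 100 84.3
python3 - <<'E'
from h import *
print(ctrl.read_state()['opening'],ctrl.read_state()['finger_force']); grab('wrist','w2.png')
E
```

```text
t 5.18 turn -0.3 x -31.82 y 20.20 z -0.01
0.02970926250654286 59.71316456794739
```

View pics/w2.png

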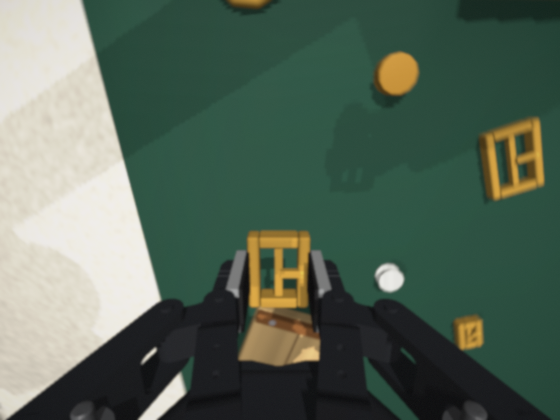

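The buckle is held between the pads at about (278,270). I'm carrying it to jig_42.

>>> {"method": "jog_arm", "body": {"steps": [[[-3.18,2.02,0,0,0,0],[-3.18,2.02,0,0,0,0],[-3.18,2.02,0,0,0,0],[-3.18,2.02,0,0,0,0],[-3.18,2.02,0,0,0,0],[-3.18,2.02,0,0,0,0],[-3.18,2.02,0,0,0,0],[-3.18,2.02,0,0,0,0],[-3.18,2.02,0,0,0,0],[-3.18,2.02,0,0,0,0]]]}}

```text
time_s: 6.07
ee_pos: [0.6013, -0.1765, 0.0988]
orientation: [-3.141, -0.0, 1.474]
wrist_force: [0.7, 0.3, -0.2]
opening: 0.0298
finger_force: 59.7
```

>>> {"method": "jog_arm", "body": {"steps": [[[0,0,1,0,0,0],[0,0,1,0,0,0],[0,0,1,0,0,0],[0,0,0,0,0,0],[0,0,0,0,0,0]]]}}

```text
time_s: 6.48
ee_pos: [0.5995, -0.1729, 0.0679]
orientation: [-3.138, -0.001, 1.474]
wrist_force: [0.7, 0.1, -1.0]
opening: 0.0297
finger_force: 59.8
```

```bash
python3 go.py 601 -175 16.5 84.3
python3 - <<'E'
from h import *
d=grab('wrist','w3.png')
E
```

```text
t 6.48 turn 0.1 x -0.19 y 0.17 z 5.14
```

View pics/w3.png

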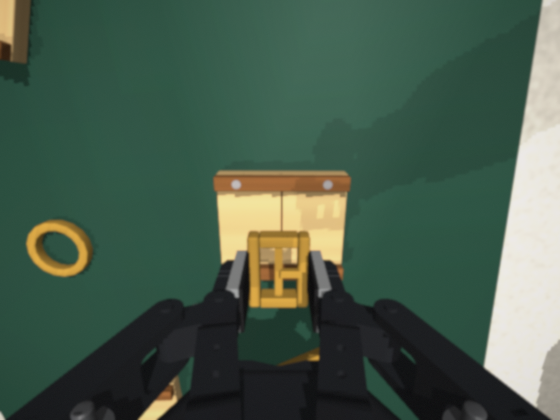

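Jig_42 is square with the buckle: its line is at column 282 and the buckle centre at 278. I'm lowering, then releasing.

>>> {"method": "jog_arm", "body": {"steps": [[[-0.1,0.1,1.5,0,0,0],[0,0,1.5,0,0,0],[0,0,1.2,0,0,0],[0,0,0.6,0,0,0],[0,0,0.3,0,0,0],[0,0,0,0,0,0],[0,0,0,0,0,0]]]}}

```text
time_s: 7.12
ee_pos: [0.6024, -0.1756, 0.0188]
orientation: [3.141, 0.0, 1.472]
wrist_force: [-0.7, 0.3, -1.1]
opening: 0.0298
finger_force: 59.8
```

```bash
python3 go.py 601 -175 16 84.3
```

```text
t 7.12 turn 0.0 x 0.05 y -0.14 z 0.28
```

>>> {"method": "jog_arm", "body": {"steps": [[[0,-0.1,0.2,0,0,0],[0,0,0.1,0,0,0],[0,0,0,0,0,0],[0,0,0,0,0,0]]]}}

```text
time_s: 7.45
ee_pos: [0.6011, -0.1757, 0.0156]
orientation: [3.141, 0.0, 1.472]
wrist_force: [0.7, 0.3, -0.8]
opening: 0.03
finger_force: 59.8
```

>>> {"method": "jog_arm", "body": {"steps": [[[0,0,0,0,0,0],[0,0,0,0,0,0],[0,0,0,0,0,0],[0,0,0,0,0,0],[0,0,0,0,0,0]]], "fingers": 0}}

```text
time_s: 7.87
ee_pos: [0.6011, -0.1756, 0.0154]
orientation: [3.141, 0.0, 1.472]
wrist_force: [-0.4, 0.2, 0.3]
opening: 0.0852
finger_force: 0.0
```

>>> {"method": "jog_arm", "body": {"steps": [[[0,0,-1,0,0,0],[0,0,-1.5,0,0,0],[0,0,-2,0,0,0],[0,0,-2,0,0,0],[0,0,-2,0,0,0],[0,0,0,0,0,0]]]}}

```text
time_s: 8.37
ee_pos: [0.6041, -0.1765, 0.1061]
orientation: [3.133, 0.002, 1.472]
wrist_force: [1.4, -0.4, 1.1]
opening: 0.0853
finger_force: 0.0
```

```bash
python3 go.py 610.8 -327.8 100 23.1
python3 - <<'E'
from h import *
d=ctrl.grab_frame('wrist')
print(np.round(fit(d,.6108,-.3278,.066,.048,.01),4),np.round(fit(d,.6,-.175,.078,.09,.02),4))
E
```

```text
t 8.37 turn 61.2 x -5.32 y 14.18 z 0.61
[ 0.6102 -0.3274 -1.1743  0.097 ] [ 6.02e-01 -1.74e-01 -9.53e-02  3.00e-04]
```

>>> {"method": "jog_arm", "body": {"steps": [[[0,0,0,0,0,6.8],[0,0,0,0,0,6.8],[0,0,0,0,0,6.8],[0,0,0,0,0,6.8],[0,0,0,0,0,6.8],[0,0,0,0,0,6.8],[0,0,0,0,0,6.8],[0,0,0,0,0,6.8],[0,0,0,0,0,6.8]]]}}

```text
time_s: 9.17
ee_pos: [0.6003, -0.1754, 0.0993]
orientation: [-3.14, 0.002, 0.398]
wrist_force: [0.3, 0.3, -0.9]
opening: 0.0859
finger_force: 0.0
```

>>> {"method": "jog_arm", "body": {"steps": [[[-1.06,2.84,0.1,0,0,0],[-1.06,2.84,0.1,0,0,0],[-1.06,2.84,0.1,0,0,0],[-1.06,2.84,0.1,0,0,0],[-1.06,2.84,0.1,0,0,0],[0,0,1,0,0,0],[0,0,1,0,0,0],[0,0,1,0,0,0],[0,0,0,0,0,0],[0,0,0,0,0,0]]]}}

```text
time_s: 10.0
ee_pos: [0.6071, -0.325, 0.0635]
orientation: [-3.138, 0.002, 0.405]
wrist_force: [0.4, -0.1, 1.1]
opening: 0.0856
finger_force: 0.0
```

```bash
python3 go.py 610.5 -327.5 1 23.1
python3 - <<'E'
from h import *
d=grab('wrist','w4.png')
print(np.round(fit(d,.6108,-.3278,.066,.048,.01),4))
E
```

```text
t 10.0 turn 0.1 x 0.22 y 0.37 z 6.25
[ 0.6101 -0.3272 -1.1652  0.0167]
```

>>> {"method": "jog_arm", "body": {"steps": [[[0.2,0.3,1.8,0,0,0],[0,0,1.8,0,0,0],[0,0,1.2,0,0,0],[0,0,0.7,0,0,0],[0,0,0.4,0,0,0],[0,0,0,0,0,0],[0,0,0,0,0,0],[0,0,0,0,0,0]]]}}

```text
time_s: 10.72
ee_pos: [0.6118, -0.3294, 0.0075]
orientation: [3.14, -0.001, 0.404]
wrist_force: [0.3, 0.6, 0.3]
opening: 0.0855
finger_force: 0.0
```

```bash
python3 go.py 610.5 -327.5 1 23.1
```

```text
t 10.72 turn 0.0 x -0.05 y -0.22 z 0.65
```

>>> {"method": "jog_arm", "body": {"steps": [[[0,-0.1,0.3,0,0,0],[0,0,0.2,0,0,0],[0,0,0,0,0,0],[0,0,0,0,0,0]]]}}

```text
time_s: 11.05
ee_pos: [0.6105, -0.3281, 0.0012]
orientation: [-3.141, 0.0, 0.403]
wrist_force: [-0.6, 0.2, 0.3]
opening: 0.0853
finger_force: 0.0
```

>>> {"method": "jog_arm", "body": {"steps": [[[0,0,0,0,0,0],[0,0,0,0,0,0],[0,0,0,0,0,0],[0,0,0,0,0,0],[0,0,0,0,0,0],[0,0,0,0,0,0],[0,0,0,0,0,0],[0,0,0,0,0,0]]], "fingers": 1}}

```text
time_s: 11.72
ee_pos: [0.6111, -0.3283, 0.0019]
orientation: [3.141, -0.001, 0.404]
wrist_force: [-1.0, -0.1, 3.9]
opening: 0.0456
finger_force: 61.9
```

>>> {"method": "jog_arm", "body": {"steps": [[[0,0,-0.8,0,0,0],[0,0,-1.5,0,0,0],[0,0,-1.5,0,0,0],[0,0,-2,0,0,0],[0,0,-2,0,0,0],[0,0,-2,0,0,0],[0,0,0,0,0,0]]]}}

```text
time_s: 12.3
ee_pos: [0.6128, -0.3292, 0.1042]
orientation: [3.136, -0.004, 0.404]
wrist_force: [0.8, -0.1, 0.0]
opening: 0.0459
finger_force: 61.6
```

```bash
python3 go.py 621.8 347.3 100 83.7
python3 - <<'E'
from h import *
d=grab('wrist','w5.png')
E
```

```text
t 12.3 turn -60.6 x 67.34 y -6.53 z 0.42
```

View pics/w5.png

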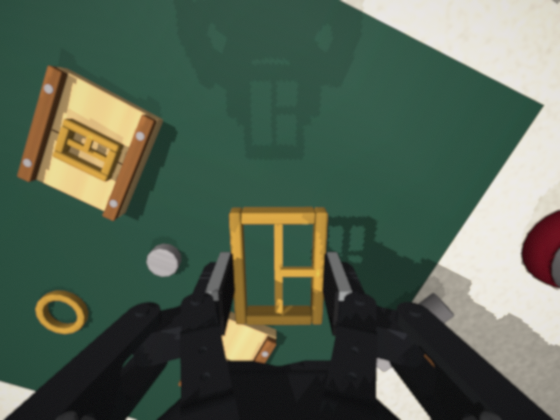

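Buckle_66 is held at (278,265), and buckle_42 lies centred in its jig at (88,150). I'm carrying buckle_66 to jig_66.

>>> {"method": "jog_arm", "body": {"steps": [[[0,0,0,0,0,-6.7],[0,0,0,0,0,-6.7],[0,0,0,0,0,-6.7],[0,0,0,0,0,-6.7],[0,0,0,0,0,-6.7],[0,0,0,0,0,-6.7],[0,0,0,0,0,-6.7],[0,0,0,0,0,-6.7],[0,0,0,0,0,-7]]]}}

```text
time_s: 13.1
ee_pos: [0.6093, -0.3274, 0.0966]
orientation: [-3.138, -0.002, 1.467]
wrist_force: [0.5, 0.7, -0.6]
opening: 0.0459
finger_force: 61.5
```

>>> {"method": "jog_arm", "body": {"steps": [[[2.5,-0.3,0,0,0,0],[3.4,-0.3,0,0,0,0],[3.4,-0.3,0,0,0,0],[3.4,-0.3,0,0,0,0],[3.4,-0.3,0,0,0,0],[3.4,-0.3,0,0,0,0],[3.4,-0.3,0,0,0,0],[3.4,-0.3,0,0,0,0],[3.4,-0.3,0,0,0,0],[3.4,-0.3,0,0,0,0]]]}}

```text
time_s: 13.93
ee_pos: [0.6153, 0.0058, 0.0971]
orientation: [-3.138, 0.0, 1.461]
wrist_force: [0.3, -0.1, -0.4]
opening: 0.0457
finger_force: 61.6
```

>>> {"method": "jog_arm", "body": {"steps": [[[3.4,-0.3,0,0,0,0],[3.4,-0.3,0,0,0,0],[3.4,-0.3,0,0,0,0],[3.4,-0.3,0,0,0,0],[3.4,-0.3,0,0,0,0],[3.4,-0.3,0,0,0,0],[3.4,-0.3,0,0,0,0],[3.4,-0.3,0,0,0,0],[3.4,-0.3,0,0,0,0],[0,0,0,0,0,0]]]}}

```text
time_s: 14.77
ee_pos: [0.6215, 0.3181, 0.0965]
orientation: [-3.139, -0.002, 1.469]
wrist_force: [1.1, -0.3, -0.9]
opening: 0.0455
finger_force: 61.6
```

```bash
python3 go.py 621.8 347.3 65 83.7
```

```text
t 14.77 turn 0.5 x 2.90 y -0.29 z 3.15
```

>>> {"method": "jog_arm", "body": {"steps": [[[1.5,-0.15,0,0,0,0.5],[1.4,-0.15,0,0,0,0],[0,0,1.1,0,0,0],[0,0,1,0,0,0],[0,0,1,0,0,0],[0,0,0,0,0,0],[0,0,0,0,0,0],[0,0,0,0,0,0]]]}}

```text
time_s: 15.43
ee_pos: [0.624, 0.3395, 0.068]
orientation: [-3.141, 0.001, 1.451]
wrist_force: [-0.2, -0.1, -1.0]
opening: 0.0458
finger_force: 61.6
```

```bash
python3 go.py 621.8 347.3 15 83.7
python3 - <<'E'
from h import *
d=grab('wrist','w6.png')
E
```

```text
t 15.43 turn -0.5 x 0.76 y -0.30 z 5.30
```

View pics/w6.png

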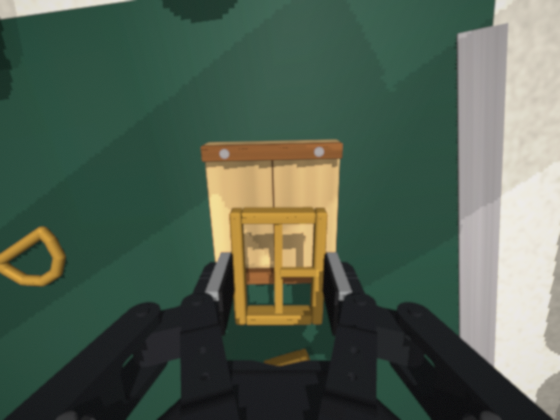

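The jig's line (column 273) is slightly left of the buckle's centre (279), which fits the computed shift. I'm applying it while lowering.

>>> {"method": "jog_arm", "body": {"steps": [[[0.7,-0.3,0,0,0,0],[0,0,1.4,0,0,0],[0,0,1.4,0,0,0],[0,0,1,0,0,0],[0,0,0.7,0,0,0],[0,0,0,0,0,0],[0,0,0,0,0,0],[0,0,0,0,0,0]]]}}

```text
time_s: 16.15
ee_pos: [0.6223, 0.3481, 0.0241]
orientation: [3.141, -0.001, 1.453]
wrist_force: [-0.1, 0.8, -1.0]
opening: 0.0456
finger_force: 61.6
```

```bash
python3 go.py 621.8 347.3 15 83.7
```

```text
t 16.15 turn -0.5 x -0.09 y -0.04 z 0.91
```

>>> {"method": "jog_arm", "body": {"steps": [[[0,0,0.4,0,0,0],[0,0,0.3,0,0,0],[0,0,0.2,0,0,0],[0,0,0,0,0,0],[0,0,0,0,0,0],[0,0,0,0,0,0]]]}}

```text
time_s: 16.65
ee_pos: [0.6217, 0.3477, 0.0143]
orientation: [-3.141, 0.0, 1.453]
wrist_force: [0.5, -0.4, -0.9]
opening: 0.046
finger_force: 61.6
```

>>> {"method": "jog_arm", "body": {"steps": [[[0,0,0,0,0,0],[0,0,0,0,0,0],[0,0,0,0,0,0],[0,0,0,0,0,0],[0,0,0,0,0,0]]], "fingers": 0}}

```text
time_s: 17.07
ee_pos: [0.6219, 0.3478, 0.0145]
orientation: [3.141, -0.0, 1.453]
wrist_force: [-0.0, 0.1, -0.0]
opening: 0.0852
finger_force: 0.0
```

>>> {"method": "jog_arm", "body": {"steps": [[[0,0,-1,0,0,0],[0,0,-1.5,0,0,0],[0,0,-2,0,0,0],[0,0,-2,0,0,0],[0,0,-2,0,0,0],[0,0,0,0,0,0]]]}}

```text
time_s: 17.57
ee_pos: [0.6245, 0.3494, 0.106]
orientation: [3.134, -0.006, 1.453]
wrist_force: [-0.3, 0.7, 1.0]
opening: 0.0857
finger_force: 0.0
```

```bash
python3 go.py 620.2 184.2 60 104.2
```

```text
t 17.57 turn -21.0 x -15.90 y -4.47 z 4.60
```

>>> {"method": "jog_arm", "body": {"steps": [[[0,0,0,0,0,-7],[0,0,0,0,0,-7],[0,0,0,0,0,-7],[-3.2,-0.85,0.8,0,0,0],[-3.2,-0.85,0.8,0,0,0],[-3.2,-0.85,0.8,0,0,0],[-3.2,-0.85,0.8,0,0,0],[-3.1,-0.85,0.8,0,0,0],[0,0,0,0,0,0],[0,0,0,0,0,0]]]}}

```text
time_s: 18.4
ee_pos: [0.6191, 0.181, 0.0588]
orientation: [-3.14, -0.0, 1.816]
wrist_force: [0.5, 0.1, 0.4]
opening: 0.0857
finger_force: 0.0
```

```bash
python3 - <<'E'
from h import *
d=ctrl.grab_frame('wrist')
print(np.round(fit(d,.6202,.1842,.054,.04,.01),4))
E
python3 go.py 620.2 184.2 1.5 104.2
```

```text
[0.6196 0.1844 0.2456 0.0203]
t 18.45 turn -0.1 x 0.14 y 0.08 z 5.79
```

>>> {"method": "jog_arm", "body": {"steps": [[[0.2,0.1,1.6,0,0,0],[0,0,1.6,0,0,0],[0,0,1.3,0,0,0],[0,0,0.7,0,0,0],[0,0,0.4,0,0,0],[0,0,0.2,0,0,0],[0,0,0,0,0,0],[0,0,0,0,0,0],[0,0,0,0,0,0]]]}}

```text
time_s: 19.2
ee_pos: [0.6209, 0.1858, 0.0023]
orientation: [3.14, -0.0, 1.819]
wrist_force: [-0.0, 0.3, -0.1]
opening: 0.0854
finger_force: 0.0
```

>>> {"method": "jog_arm", "body": {"steps": [[[0,0,0,0,0,0],[0,0,0,0,0,0],[0,0,0,0,0,0],[0,0,0,0,0,0],[0,0,0,0,0,0],[0,0,0,0,0,0],[0,0,0,0,0,0],[0,0,0,0,0,0]]], "fingers": 1}}

```text
time_s: 19.87
ee_pos: [0.6207, 0.1855, 0.002]
orientation: [3.14, 0.0, 1.819]
wrist_force: [-0.5, -0.6, 4.7]
opening: 0.038
finger_force: 60.8
```

```bash
python3 go.py 426.2 8.8 100 65.8
```

```text
t 19.87 turn 38.4 x -24.09 y -10.49 z -9.80
```

>>> {"method": "jog_arm", "body": {"steps": [[[0,0,-0.8,0,0,0],[0,0,-1.5,0,0,0],[0,0,-1.5,0,0,0],[0,0,-1,0,0,6.4],[0,0,-1,0,0,6.4],[0,0,-1,0,0,6.4],[0,0,-1,0,0,6.4],[0,0,-1,0,0,6.4],[0,0,-1,0,0,6.4]]]}}

```text
time_s: 20.62
ee_pos: [0.6194, 0.1852, 0.0993]
orientation: [-3.14, 0.001, 1.143]
wrist_force: [-0.5, -0.6, -0.6]
opening: 0.038
finger_force: 60.3
```

>>> {"method": "jog_arm", "body": {"steps": [[[-3,-1.31,0,0,0,0],[-3,-1.31,0,0,0,0],[-3,-1.31,0,0,0,0],[-3,-1.31,0,0,0,0],[-3,-1.31,0,0,0,0],[-3,-1.31,0,0,0,0],[-3,-1.31,0,0,0,0],[-3,-1.31,0,0,0,0],[0,0,0,0,0,0],[0,0,0,0,0,0]]]}}

```text
time_s: 21.45
ee_pos: [0.4245, 0.0086, 0.0993]
orientation: [-3.14, 0.0, 1.147]
wrist_force: [0.8, 0.3, -0.4]
opening: 0.0379
finger_force: 60.4
```

```bash
python3 go.py 426.2 8.8 50 65.8
python3 - <<'E'
from h import *
grab('wrist','w7.png'); print(ctrl.read_state()['opening'])
E
```

```text
t 21.45 turn -0.1 x 0.09 y 0.15 z 4.93
0.03816735537969038
```

View pics/w7.png

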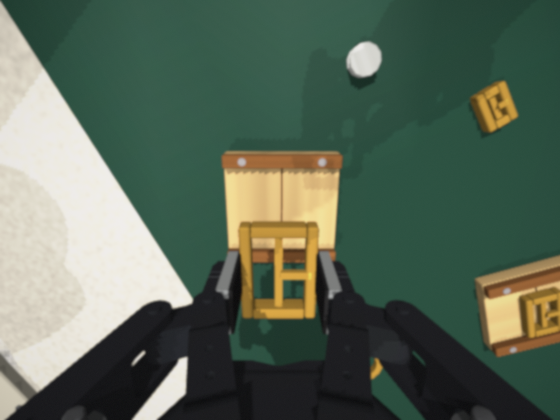

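Jig_54 is square with the buckle, its line at column 282 against a buckle centre of 279. I'm lowering.

>>> {"method": "jog_arm", "body": {"steps": [[[0.1,0.1,1.8,0,0,0],[0,0,1.8,0,0,0],[0,0,1.8,0,0,0],[0,0,1.2,0,0,0],[0,0,0.8,0,0,0],[0,0,0.4,0,0,0],[0,0,0.2,0,0,0],[0,0,0,0,0,0],[0,0,0,0,0,0],[0,0,0,0,0,0]]]}}

```text
time_s: 22.33
ee_pos: [0.4283, 0.0099, 0.02]
orientation: [3.14, -0.001, 1.149]
wrist_force: [-0.6, -0.1, -0.6]
opening: 0.0383
finger_force: 60.4
```

```bash
python3 go.py 426.2 8.8 15 65.8
```

```text
t 22.33 turn 0.0 x -0.19 y -0.15 z 0.50
```

>>> {"method": "jog_arm", "body": {"steps": [[[-0.1,-0.1,0.2,0,0,0],[0,0,0.2,0,0,0],[0,0,0,0,0,0],[0,0,0,0,0,0],[0,0,0,0,0,0]]]}}

```text
time_s: 22.75
ee_pos: [0.4262, 0.0093, 0.0154]
orientation: [3.142, -0.0, 1.149]
wrist_force: [0.3, 0.6, -1.3]
opening: 0.0377
finger_force: 60.4
```

>>> {"method": "jog_arm", "body": {"steps": [[[0,0,0,0,0,0],[0,0,0,0,0,0],[0,0,0,0,0,0],[0,0,0,0,0,0],[0,0,0,0,0,0]]], "fingers": 0}}

```text
time_s: 23.17
ee_pos: [0.4263, 0.0094, 0.0154]
orientation: [3.141, -0.0, 1.149]
wrist_force: [0.1, 0.6, -0.2]
opening: 0.0854
finger_force: 0.0
```

>>> {"method": "jog_arm", "body": {"steps": [[[0,0,-1,0,0,0],[0,0,-1.5,0,0,0],[0,0,-2,0,0,0],[0,0,-2,0,0,0],[0,0,-2,0,0,0],[0,0,0,0,0,-6.2],[0,0,0,0,0,-6.3],[0,0,0,0,0,-6.3],[0,0,0,0,0,-6.3],[0,0,0,0,0,-6.3]]]}}

```text
time_s: 24.0
ee_pos: [0.4262, 0.0094, 0.1004]
orientation: [3.141, -0.0, 1.702]
wrist_force: [-0.6, -0.5, 0.5]
opening: 0.0854
finger_force: 0.0
```

```bash
python3 go.py 604.2 15 60 97.4
```

```text
t 24.0 turn 0.1 x -1.74 y 17.72 z 4.04
```

>>> {"method": "jog_arm", "body": {"steps": [[[-0.29,2.95,0.6,0,0,0],[-0.29,2.95,0.6,0,0,0],[-0.29,2.95,0.6,0,0,0],[-0.29,2.95,0.6,0,0,0],[-0.29,2.95,0.6,0,0,0],[-0.29,2.95,0.6,0,0,0],[0,0,0,0,0,0],[0,0,0,0,0,0],[0,0,0,0,0,0]]]}}

```text
time_s: 24.75
ee_pos: [0.6029, 0.0144, 0.0636]
orientation: [-3.139, -0.0, 1.697]
wrist_force: [0.3, -0.5, -0.2]
opening: 0.0854
finger_force: 0.0
```

```bash
python3 - <<'E'
from h import *
d=ctrl.grab_frame('wrist')
print(np.round(fit(d,.6042,.015,.03,.022,.01),4))
E
python3 go.py 604.2 15 2.5 97.4
```

```text
[0.6032 0.0153 0.1433 0.0379]
t 24.8 turn -0.2 x 0.05 y 0.15 z 6.16
```

>>> {"method": "jog_arm", "body": {"steps": [[[0,0.1,1.7,0,0,-0.8],[0,0,1.7,0,0,0],[0,0,1.3,0,0,0],[0,0,0.8,0,0,0],[0,0,0.4,0,0,0],[0,0,0.2,0,0,0],[0,0,0,0,0,0],[0,0,0,0,0,0],[0,0,0,0,0,0]]]}}

```text
time_s: 25.55
ee_pos: [0.6057, 0.0145, 0.0043]
orientation: [3.14, 0.0, 1.711]
wrist_force: [0.8, -0.1, -0.2]
opening: 0.0849
finger_force: 0.0
```

>>> {"method": "jog_arm", "body": {"steps": [[[0,0,0,0,0,0],[0,0,0,0,0,0],[0,0,0,0,0,0],[0,0,0,0,0,0],[0,0,0,0,0,0],[0,0,0,0,0,0],[0,0,0,0,0,0],[0,0,0,0,0,0],[0,0,0,0,0,0],[0,0,0,0,0,0]]], "fingers": 1}}

```text
time_s: 26.38
ee_pos: [0.6053, 0.0145, 0.0036]
orientation: [3.141, 0.0, 1.711]
wrist_force: [0.8, -0.3, 3.6]
opening: 0.0198
finger_force: 59.4
```

```bash
python3 go.py 444.8 -345 100 86.8
```

```text
t 26.38 turn 11.2 x -36.79 y -14.02 z -9.64
```

>>> {"method": "jog_arm", "body": {"steps": [[[0,0,-0.8,0,0,0],[0,0,-1.5,0,0,0],[0,0,-1.5,0,0,0],[0,0,-2,0,0,0],[0,0,-1.9,0,0,5.6],[0,0,-1.9,0,0,5.6],[0,0,0,0,0,0]]]}}

```text
time_s: 26.97
ee_pos: [0.6076, 0.0146, 0.1039]
orientation: [3.134, -0.001, 1.513]
wrist_force: [0.7, -0.7, -1.0]
opening: 0.02
finger_force: 59.1
```

>>> {"method": "jog_arm", "body": {"steps": [[[-3.35,-1.27,0,0,0,0],[-3.35,-1.27,0,0,0,0],[-3.35,-1.27,0,0,0,0],[-3.35,-1.27,0,0,0,0],[-3.35,-1.27,0,0,0,0],[-3.35,-1.27,0,0,0,0],[-3.35,-1.27,0,0,0,0],[-3.35,-1.27,0,0,0,0],[-3.35,-1.27,0,0,0,0],[-3.35,-1.27,0,0,0,0]]]}}

```text
time_s: 27.8
ee_pos: [0.4581, -0.314, 0.0985]
orientation: [-3.14, -0.001, 1.517]
wrist_force: [1.2, -0.1, -0.3]
opening: 0.0199
finger_force: 59.1
```

>>> {"method": "jog_arm", "body": {"steps": [[[-3.3,-1.3,0,0,0,0],[0,0,1,0,0,0],[0,0,1,0,0,0],[0,0,1,0,0,0],[0,0,0,0,0,0],[0,0,0,0,0,0],[0,0,0,0,0,0]]]}}

```text
time_s: 28.38
ee_pos: [0.4454, -0.3439, 0.0691]
orientation: [-3.141, -0.001, 1.518]
wrist_force: [-0.4, 0.4, -0.8]
opening: 0.0196
finger_force: 59.1
```

```bash
python3 go.py 444.8 -345 17 86.8
python3 - <<'E'
from h import *
grab('wrist','w8.png'); print(ctrl.read_state()['opening'])
E
```

```text
t 28.38 turn 0.2 x -0.11 y -0.05 z 5.21
0.01983573474325557
```

View pics/w8.png

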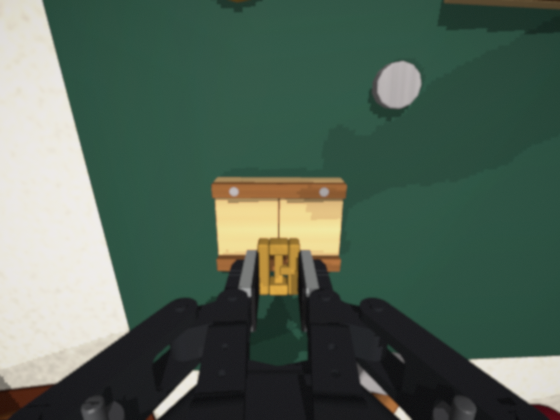

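The buckle's centre (279) is on jig_30's line (279). I'm lowering.

>>> {"method": "jog_arm", "body": {"steps": [[[-0.1,0,1.5,0,0,0],[0,0,1.5,0,0,0],[0,0,1,0,0,0],[0,0,0.6,0,0,0],[0,0,0.3,0,0,0],[0,0,0.2,0,0,0],[0,0,0,0,0,0],[0,0,0,0,0,0],[0,0,0,0,0,0]]]}}

```text
time_s: 29.18
ee_pos: [0.4452, -0.3466, 0.019]
orientation: [3.141, 0.001, 1.515]
wrist_force: [0.3, -0.1, -0.0]
opening: 0.0197
finger_force: 59.1
```

```bash
python3 go.py 444.8 -345 16.5 86.8
```

```text
t 29.18 turn 0.0 x 0.15 y -0.05 z 0.25
```

>>> {"method": "jog_arm", "body": {"steps": [[[0.1,0,0.2,0,0,0],[0,0,0,0,0,0],[0,0,0,0,0,0],[0,0,0,0,0,0]]]}}

```text
time_s: 29.52
ee_pos: [0.4448, -0.3452, 0.0164]
orientation: [3.142, 0.0, 1.515]
wrist_force: [-1.0, 0.3, 0.5]
opening: 0.0196
finger_force: 59.1
```

>>> {"method": "jog_arm", "body": {"steps": [[[0,0,0,0,0,0],[0,0,0,0,0,0],[0,0,0,0,0,0],[0,0,0,0,0,0],[0,0,0,0,0,0],[0,0,0,0,0,0]]], "fingers": 0}}

```text
time_s: 30.02
ee_pos: [0.4448, -0.3452, 0.0163]
orientation: [-3.142, 0.0, 1.515]
wrist_force: [-0.0, 0.3, -0.5]
opening: 0.0853
finger_force: 0.0
```

>>> {"method": "jog_arm", "body": {"steps": [[[0,0,-1,0,0,0],[0,0,-1.5,0,0,0],[0,0,-2.5,0,0,0],[0,0,-3,0,0,0],[0,0,-3,0,0,0],[0,0,-3,0,0,0],[0,0,-3,0,0,0],[0,0,0,0,0,0],[0,0,0,0,0,0]]]}}

```text
time_s: 30.77
ee_pos: [0.4461, -0.3462, 0.1895]
orientation: [3.137, 0.004, 1.515]
wrist_force: [-0.9, 0.1, -0.6]
opening: 0.0853
finger_force: 0.0
```

Run:
```python
from h import *
grab('scene','s9.png'); d=ctrl.grab_frame('top'); r=rect(d,.022)
cv2.imwrite('pics/r9.png',r[:,:,::-1])
```

```text
(no output)
```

View pics/r9.png

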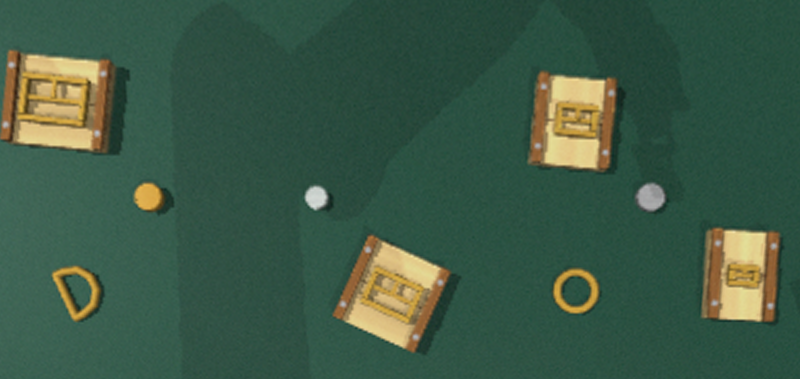

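View pics/s9.png

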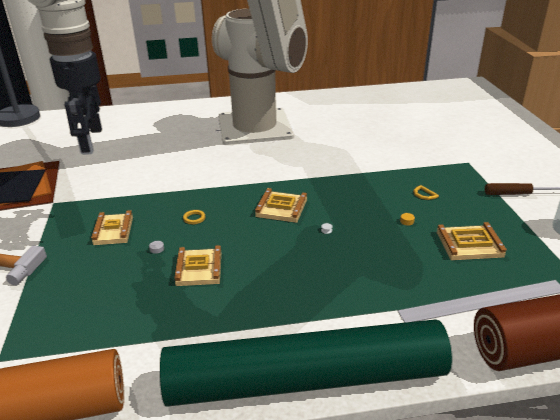

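All four buckles lie centred and square in their jigs: (53,98), (393,294), (577,120) and (743,275) in the rectified view. The ring (576,291) and D-ring (77,293) haven't moved, and the gripper is clear, so I'm handing in.

```bash
python3 -c "
from cell import ctrl
print(ctrl.job_done())"
```

```text
the job is handed in; nothing more can be done
None
```

I placed all four buckles in their jigs and handed the job in at about 31 s; the final pictures show each centred within about 5 mm and square, and the ring and D-ring unmoved, but the hand-in returned no verdict.

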